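# Food bank: tip both crates and send the stamped one to dispatch

### The arm

A 6-joint arm with a two-finger parallel gripper is mounted at the origin on the work surface. World frame = base frame: x ahead of the robot, y to its left, z up, the work surface at z = 0. Lengths are in m, angles in rad, forces in N, time in s.
With the tool pointing down it reaches from about 0.325 to 0.925 m from the base axis. Payload 3.1 kg.
Tool frame: the origin (TCP) lies midway between the tips of the shut fingers; the grasp point (between the pads) lies 19 mm behind it; z points along the fingers, y is the direction in which the jaws open and shut (so a half turn about z gives the same grasp; the last joint's range is limited). The gripper opens to 85 mm and grips with 20 to 120 N. Pads are 22 mm wide; open, the fingers measure 114 mm over their backs; the gripper's body (76 mm by 85 mm) begins 54 mm behind the grasp point. The pads swing forward as they close: fully open they stand 13 mm farther back than shut.
Start: joints at [1.206, 0.217, 1.613, -0, 1.311, -0.112], TCP at [0.156, 0.605, 0.231] pointing down, gripper open.
Joint ranges: [-2.75, 2.75], [-0.78, 2.1], [0.31, 2.55], [-1.13, 4.27], [0.13, 2.63], [-2.58, 2.58]. Speed limits (rad/s): [2.79, 2.79, 3.14, 3.14, 3.14, 3.14].

### API

Orientations are given as a unit quaternion [x, y, z, w].
In Python, from bench import readout, imaging, job gives the robot as it stands.
- The arm moves only by the shell command python3 -m inch 'ROWS' [OPENING] [FORCE]. ROWS is JSON, a list of rows, each an object of numbers: "tx", "ty", "tz": the shift along the tool's x, y, z in m; "ax", "ay", "az": the turn, a rotation vector about the tool's x, y, z in degrees. A call has 1 to 10 rows; each row is the pose to reach, as a shift and turn from the pose commanded when the call began, along the tool's axes at that moment; what a row does not reach only later rows make up. A row lasts 1/10 s, in which the tool goes at most 50 mm and 8.59 degrees, less where a joint would pass 70% of its speed; a pose out of reach is approached as far as the arm can. A call with a gripper value outside its range is refused whole. OPENING is the finger opening in m, from 0 to 0.0854, set as the call begins (- or left out, the last holds). The fingers move at their own pace and stop on an object; FORCE is the grip in N (left out, the last holds). Time passes only in rows, so rows that repeat a pose let the fingers close. It gives the time, the measured TCP pose, the force and the opening at its end, in the units of the state.
- readout.get_obs(): the state, without advancing time (a new reading comes with each control period).
- imaging.grab_frame(name): name is "side" or "top" or "wrist"; returns a dict with "frame" (480x640x3 uint8, red, green, blue), "range_z" (480x640 float32, m along the optical axis (not along the pixel's ray), 0 where there is no reading), "fovy" (degrees; the focal length in pixels is half the picture's height over the tangent of half this angle, whatever the lens; pixels are square), "cx", "cy" (the principal point, pixels), "origin" and "orientation" of the camera in the world. Camera axes: x right, y up, looking along -z (the intrinsics and any distortion apply to the point x, -y, -z); pixel columns grow to the right and rows downward; lengths in m; the calibration is good to about 2 mm. A picture is of the moment at which its call begins.
- job.job_done(): hands the job in, once; it reports no verdict.
The state is a dict: "time": time; "joint_pos": joint angles; "qvel": joint speeds; "joint_torque": joint torques, N m; "tcp_pos": TCP position; "eef_rot": TCP orientation; "wrist_force": force on the tool from outside, world axes, zero at the start; "moment": the same for the moment, N m; "opening": opening from 0.0 (shut) to 1.0 (fully open).
Only numpy, scipy, OpenCV 4.12 (cv2) and the standard library are available. Lean on these libraries where they do the work, as an engineer would, in place of code of your own. Each camera call takes 0.05 s, during which the arm holds its last target.

### The job

One of the two small empty green crates has a red round stamp underneath. With the fingertips, tip each crate over towards the robot so that both lie on their near sides with their undersides showing, then push the stamped one sideways, still lying on its side, until it is wholly between the two yellow tape lines of the dispatch lane. Leave the other crate lying outside the lines, never pick a crate up off the table, and do not disturb the groceries.

Things in the scene. Friction and masses are not known exactly. Their poses are not given: they have to be found in the camera images.
- crate_a: open empty green crate, 90 mm deep (its x), 140 wide (y), 120 tall, walls and floor 4, about 0.3 kg, rubber feet that grip. Stamped; left or right varies. Origin: centre of its underside; z to its open top; its -x wall (near wall) faces the robot within 0.3 rad. Pulled at the inside of its near wall, 80 mm up, towards -x, it tips over the near bottom edge, overbalances at 0.8 rad and lies on its near wall, 90 high
- crate_b: open empty green crate, 90 mm deep (its x), 140 wide (y), 120 tall, walls and floor 4, about 0.3 kg, rubber feet that grip. Plain; left or right varies. Origin: centre of its underside; z to its open top; its -x wall (near wall) faces the robot within 0.3 rad. Pulled at the inside of its near wall, 80 mm up, towards -x, it tips over the near bottom edge, overbalances at 0.8 rad and lies on its near wall, 90 high
- stamp (a point): centre of the stamp, a red disc 64 mm across in the middle of crate_a's underside, out of sight until the crate is tipped
- crate_a_foot (a point): middle of the bottom edge of crate_a's near wall (outer face)
- crate_a_rim (a point): middle of the top edge of crate_a's near wall (outer face)
- crate_b_foot (a point): middle of the bottom edge of crate_b's near wall (outer face)
- crate_b_rim (a point): middle of the top edge of crate_b's near wall (outer face)
- lane: dispatch lane, flat on the table between and in front of the crates: a dull blue strip 500 mm long (its x) and 230 wide (its y), with a yellow tape 20 wide along each long edge, outside the strip. Origin at its centre, at table height; its x points away from the robot within about 0.1 rad. It has no raised edge
- tomato_tin: bystander: standing tin with a terracotta band, 74 mm across, 110 tall; origin at the centre of its underside
- bean_tin: bystander: standing tin with a blue band, 74 mm across, 110 tall; origin at the centre of its underside
- jam_jar: bystander: standing jar with a brass-coloured cap, 68 mm across, 100 tall; origin at the centre of its underside
- tea_box: bystander: orange carton, 130 x 75 mm (its x, y), 85 tall; origin at the centre of its underside
- squash_bottle: bystander: standing amber bottle with a blue cap, 72 mm across, 210 tall; origin at the centre of its underside
- cracker_box: bystander: yellow carton, 140 x 60 mm (its x, y), 120 tall; origin at the centre of its underside
Things that resemble listed ones, but are neither listed nor needed, are in the scene too. Leave any grey or white look-alike of the crate_a alone. Leave any blue look-alike of the crate_b alone.

How it is judged:
On the way, in this order (a step that is already met when the one before it is completed fails the run):
1. both crates lie tipped on their near sides at the same time (angle between each of crate_a, crate_b's own z axis and vertical above 1.35 rad and height (world z) of each of crate_a_foot, crate_a_rim, crate_b_foot, crate_b_rim below 0.03 m), for 0.3 s.
2. the stamped crate is between the tape lines (y of crate_a_foot in the frame of lane between -0.055 and 0.055 m and y of crate_a_rim in the frame of lane between -0.055 and 0.055 m and x of crate_a_foot in the frame of lane between -0.25 and 0.25 m and x of crate_a_rim in the frame of lane between -0.25 and 0.25 m), for 0.2 s.
At the end, for the whole second after the job is handed in: both crates lie at rest on their near sides; the stamped one between the lines (middles of its near wall's top and bottom edges within 55 mm of the lane's centre line: an end may stand 10 mm onto a tape), within the lane's length; the other with those points over 150 mm from that line (all of step 1 and all of step 2 and (y of each of crate_b_foot, crate_b_rim in the frame of lane above 0.15 m or y of each of crate_b_foot, crate_b_rim in the frame of lane below -0.15 m) and linear speed of each of crate_a, crate_b below 0.02 m/s); the robot touches nothing.
It fails at once if a crate is picked up (its near bottom edge leaves the table by 30 mm) (height (world z) of any of crate_a_foot, crate_b_foot above 0.03 m).
It fails at once if a grocery is pushed over 40 mm or knocked over (distance of any of tomato_tin, bean_tin, jam_jar, tea_box, squash_bottle, cracker_box from where it was at the start of the episode above 0.04 m or angle between any of tomato_tin, bean_tin, jam_jar, tea_box, squash_bottle, cracker_box's own z axis and vertical above 0.4 rad).
It also fails if it takes over 64 s, if anything falls off the work surface, if the arm or the gripper's body presses on something with over 40 N, if the wrist force passes 120 N, or if a joint passes its speed limit or range.

## Working session

There is one attempt and no reset: what is moved stays moved. The work goes in short steps, Python scripts to look and compute and a shell command to move; the robot and the scene stay as the last step left them, time stands still between calls to the robot, and variables do not carry over. Pictures are saved under pics/ and viewed, and the job is handed in when it is done.

```bash
ls; mkdir -p pics
cat > h.py <<'E'
import numpy as np, cv2
from scipy.spatial.transform import Rotation as R
from bench import readout, imaging, job
def grab(n,png=None):
    f=imaging.grab_frame(n)
    if png: cv2.imwrite('pics/'+png,f['frame'][:,:,::-1])
    return f
def cloud(f):
    h,w=f['range_z'].shape; fl=h/2/np.tan(np.radians(f['fovy'])/2)
    v,u=np.mgrid[:h,:w]; d=f['range_z']
    p=np.stack([(u-f['cx'])/fl*d,-(v-f['cy'])/fl*d,-d],-1)
    return p@R.from_quat(f['orientation']).as_matrix().T+np.array(f['origin'])
E
python3 - <<'E'
from h import *
o=readout.get_obs();print(o)
for n in('top','side','wrist'):
    f=grab(n,n+'0.png');print({k:v for k,v in f.items() if k not in('frame','range_z')})
    np.savez(n+'0.npz',c=cloud(f),im=f['frame'],d=f['range_z'])
E
```

```text
pics
{'time': 0.0, 'joint_pos': array([ 1.20578920e+00,  2.17770383e-01,  1.61495046e+00, -7.57736963e-06,
        1.31128620e+00, -1.12212982e-01]), 'qvel': array([ 8.42526716e-05, -2.65801983e-03,  5.57168408e-04, -1.43791841e-03,
       -4.55760763e-04, -7.10346735e-04]), 'joint_torque': array([ 4.38113811e-04, -3.96875775e+01, -3.03838849e+01, -5.22145160e-05,
        9.98103846e-03,  1.04580528e-05]), 'tcp_pos': array([0.15601226, 0.60436627, 0.22994968]), 'eef_rot': array([ 1.26059722e-01,  9.92021920e-01, -1.17385786e-03, -2.81766515e-04]), 'wrist_force': array([0.40179935, 0.92627127, 0.80129625]), 'moment': array([-0.00880603, -0.01363419,  0.00115494]), 'opening': 0.9947970568090959}
{'fovy': 50.63768275462739, 'cx': 312.5136511276406, 'cy': 230.58648866678772, 'origin': array([0.23076971, 0.00625443, 1.61233152]), 'orientation': array([-0.0721274 ,  0.0712631 ,  0.71878777, -0.68779601])}
{'fovy': 48.26804191996216, 'cx': 322.47911914713944, 'cy': 244.8320869073462, 'origin': array([ 0.36812733, -1.38810732,  0.89826371]), 'orientation': array([ 0.50452689, -0.0256872 , -0.06462526,  0.86059071])}
{'fovy': 64.12042441806813, 'cx': 314.56239786632017, 'cy': 243.531147999148, 'origin': array([0.08619132, 0.62299731, 0.37186695]), 'orientation': array([-0.11426928, -0.08698588,  0.60603323,  0.78236802])}
```

View pics/top0.png

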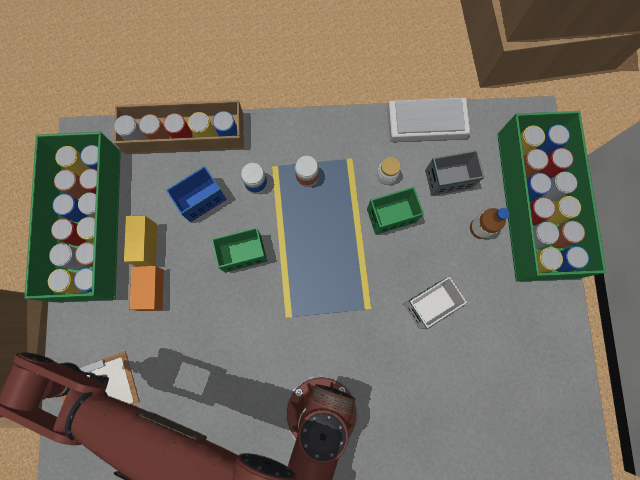

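View pics/side0.png

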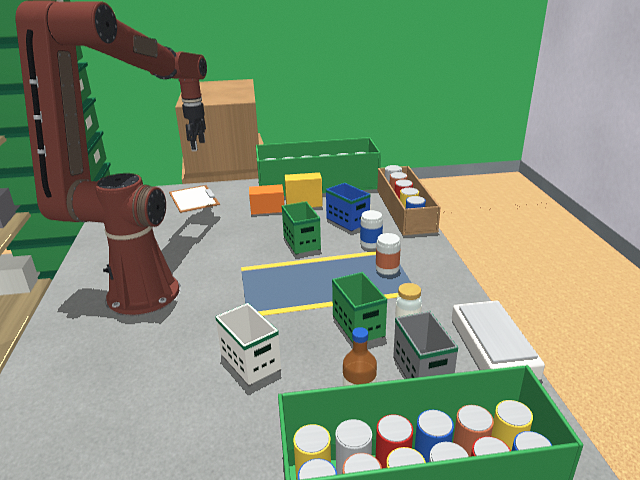

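The top view shows the green crates at about (240,250) and (396,211). The lane runs between them around (322,238), with the tomato tin at its far end (307,170). The jar is just behind the right crate at (390,168), and the orange and yellow boxes are left at (140,265). Next I'll measure poses.

Run:
```python
from h import *
z=np.load('top0.npz');c=z['c'];im=z['im'];d=z['d']
hsv=cv2.cvtColor(im,cv2.COLOR_RGB2HSV)
ok=d>0
def comp(m,a=60):
    n,l,s,ce=cv2.connectedComponentsWithStats(m.astype(np.uint8))
    return [(l==i,ce[i]) for i in range(1,n) if s[i,4]>a]
g=(hsv[...,0]>55)&(hsv[...,0]<85)&(hsv[...,1]>100)&ok&(abs(c[...,1])<.42)
for m,ce in comp(g):
    p=c[m]; t=p[p[:,2]>.112][:,:2]
    if len(t)<20: continue
    r=cv2.minAreaRect(t.astype(np.float32)*1000)
    print('green',ce.round(),'rim rect',r,'z',p[:,2].max(), 'corners',cv2.boxPoints(r).round().tolist())
y=(hsv[...,0]>20)&(hsv[...,0]<32)&(hsv[...,1]>120)&ok&(c[...,2]<.01)&(abs(c[...,1])<.3)&(c[...,0]>.2)
for m,ce in comp(y):
    p=c[m]; r=cv2.minAreaRect(p[:,:2].astype(np.float32)*1000); print('yellow',ce.round(),r,p[:,2].mean(),cv2.boxPoints(r).round().tolist())
# things above the table
h=(c[...,2]>.04)&ok&(c[...,0]>.2)&(abs(c[...,1])<.75)
for m,ce in comp(h):
    p=c[m]; r=cv2.minAreaRect(p[p[:,2]>p[:,2].max()-.02][:,:2].astype(np.float32)*1000); print('obj',ce.round(),np.round(r[0]),np.round(r[1]),round(r[2]),p[:,2].max().round(3))
```

```text
green [395. 210.] rim rect ((601.329833984375, -257.21014404296875), (91.64360809326172, 143.14990234375), 14.089327812194824) z 0.12860153992036039 corners [[539.0, -199.0], [574.0, -338.0], [663.0, -315.0], [628.0, -177.0]]
green [239. 250.] rim rect ((498.5542297363281, 228.04861450195312), (91.52931213378906, 140.66030883789062), 12.05459213256836) z 0.12818558381476075 corners [[439.0, 287.0], [468.0, 150.0], [558.0, 169.0], [529.0, 306.0]]
yellow [358. 234.] ((554.4882202148438, -146.6513214111328), (497.9541015625, 19.896556854248047), 3.412769079208374) 0.0003872815668715809 [[305.0, -152.0], [307.0, -171.0], [804.0, -142.0], [802.0, -122.0]]
yellow [281. 241.] ((540.52783203125, 103.6006851196289), (500.9756164550781, 18.673511505126953), 3.4234848022460938) 0.0003983333659456082 [[290.0, 98.0], [291.0, 79.0], [791.0, 109.0], [790.0, 128.0]]
obj [429. 117.] [ 917. -398.] [129. 257.] 0 0.071
obj [126. 178.] [620. 690.] [118. 501.] 90 0.168
obj [531. 197.] [ 621. -690.] [118. 501.] 90 0.169
obj [456. 170.] [ 718. -455.] [ 94. 144.] 8 0.127
obj [306. 169.] [746.  12.] [69. 68.] 52 0.119
obj [389. 169.] [ 740. -250.] [57. 57.] 82 0.108
obj [253. 176.] [732. 181.] [68. 68.] 78 0.12
obj [194. 193.] [684. 362.] [ 96. 141.] 31 0.126
obj [396. 208.] [ 602. -257.] [ 93. 143.] 14 0.129
obj [490. 221.] [ 546. -541.] [33. 30.] 86 0.215
obj [138. 240.] [539. 536.] [141.  66.] 0 0.13
obj [237. 248.] [500. 229.] [ 94. 142.] 12 0.128
obj [144. 288.] [395. 520.] [ 78. 130.] 89 0.096
obj [438. 302.] [ 311. -355.] [ 91. 144.] 29 0.128
obj [ 30. 359.] [208. 588.] [50. 16.] 89 0.584
```

```bash
cat >> h.py <<'E'
def down(yaw):  # tool x at world azimuth yaw(deg), tool z down
    c,s=np.cos(np.radians(yaw)),np.sin(np.radians(yaw))
    return R.from_matrix(np.array([[c,s,0],[s,-c,0],[0,0,-1]]))
def delta(p,yaw,rot=None):
    o=readout.get_obs(); Rc=R.from_quat(o['eef_rot']); Rt=rot or down(yaw)
    t=Rc.inv().apply(np.array(p)-o['tcp_pos']); r=np.degrees((Rc.inv()*Rt).as_rotvec())
    print('t',o['time'].__round__(2),'tcp',o['tcp_pos'].round(4),'d mm',(t*1000).round(1),'rot deg',r.round(1),'F',o['wrist_force'].round(1),'q',o['joint_pos'].round(2))
E
python3 -c "
from h import *
delta([.577,.245,.23],12)"
```

```text
t 0.15 tcp [0.1561 0.6045 0.2302] d mm [-497.5 -242.8    0.6] rot deg [-1.000e-01  1.000e-01  1.535e+02] F [-0.3 -0.4 -0.7] q [ 1.21  0.22  1.61 -0.    1.31 -0.11]
```

```bash
python3 -m inch '[{"tx":-0.025,"ty":-0.012,"az":8},{"tx":-0.05,"ty":-0.024,"az":16},{"tx":-0.075,"ty":-0.036,"az":24},{"tx":-0.1,"ty":-0.048,"az":32},{"tx":-0.125,"ty":-0.06,"az":40},{"tx":-0.15,"ty":-0.073,"az":48},{"tx":-0.175,"ty":-0.085,"az":56},{"tx":-0.2,"ty":-0.097,"az":64},{"tx":-0.225,"ty":-0.11,"az":72},{"tx":-0.25,"ty":-0.122,"az":80}]' 0.0854; python3 -c "
from h import *
delta([.577,.245,.23],12)"
```

```text
t 0.15 tcp [0.1561 0.6045 0.2302] d mm [-497.5 -242.8    0.6] rot deg [-1.000e-01  1.000e-01  1.535e+02] F [-0.3 -0.4 -0.7] q [ 1.21  0.22  1.61 -0.    1.31 -0.11]invalid input at $[0]: expected keys tx, ty, tz, ax, ay, az
```

```bash
python3 -m inch '[{"tx":-0.025,"ty":-0.012,"tz":0,"ax":0,"ay":0,"az":8},{"tx":-0.05,"ty":-0.024,"tz":0,"ax":0,"ay":0,"az":16},{"tx":-0.075,"ty":-0.036,"tz":0,"ax":0,"ay":0,"az":24},{"tx":-0.1,"ty":-0.048,"tz":0,"ax":0,"ay":0,"az":32},{"tx":-0.125,"ty":-0.06,"tz":0,"ax":0,"ay":0,"az":40},{"tx":-0.15,"ty":-0.073,"tz":0,"ax":0,"ay":0,"az":48},{"tx":-0.175,"ty":-0.085,"tz":0,"ax":0,"ay":0,"az":56},{"tx":-0.2,"ty":-0.097,"tz":0,"ax":0,"ay":0,"az":64},{"tx":-0.225,"ty":-0.11,"tz":0,"ax":0,"ay":0,"az":72},{"tx":-0.25,"ty":-0.122,"tz":0,"ax":0,"ay":0,"az":80}]' 0.0854; python3 -c "
from h import *
delta([.577,.245,.23],12)"
```

```text
time: 1.15
tcp_pos: [0.3684, 0.4234, 0.2309]
eef_rot: [0.736, 0.677, -0.0, 0.0]
wrist_force: [-0.2, 0.1, -0.3]
opening: 0.998
t 1.15 tcp [0.3684 0.4234 0.2309] d mm [-160.3  222.9    0.9] rot deg [-0.   0.  73.2] F [-0.2  0.1 -0.3] q [ 0.73  0.08  1.77 -0.    1.29  0.81]
```

```bash
python3 -m inch '[{"tx":-0.018,"ty":0.025,"tz":0,"ax":0,"ay":0,"az":8},{"tx":-0.036,"ty":0.05,"tz":0,"ax":0,"ay":0,"az":16},{"tx":-0.054,"ty":0.075,"tz":0,"ax":0,"ay":0,"az":24},{"tx":-0.072,"ty":0.1,"tz":0,"ax":0,"ay":0,"az":32},{"tx":-0.09,"ty":0.125,"tz":0,"ax":0,"ay":0,"az":40},{"tx":-0.108,"ty":0.15,"tz":0,"ax":0,"ay":0,"az":48},{"tx":-0.126,"ty":0.175,"tz":0,"ax":0,"ay":0,"az":56},{"tx":-0.144,"ty":0.2,"tz":0,"ax":0,"ay":0,"az":64},{"tx":-0.16,"ty":0.223,"tz":0,"ax":0,"ay":0,"az":72},{"tx":-0.16,"ty":0.223,"tz":0,"ax":0,"ay":0,"az":73}]' ; python3 -c "
from h import *
delta([.577,.245,.23],12)
delta([.577,.245,.085],12)
grab('wrist','w1.png');grab('side','s1.png')"
```

```text
time: 2.15
tcp_pos: [0.5799, 0.2449, 0.2308]
eef_rot: [0.994, 0.106, 0.0, 0.001]
wrist_force: [0.7, -1.4, -0.6]
opening: 1.003
t 2.15 tcp [0.5799 0.2449 0.2308] d mm [-2.8 -0.7  0.8] rot deg [ 0.1 -0.   0.2] F [ 0.7 -1.4 -0.6] q [ 0.29  0.23  1.6  -0.    1.31  1.65]
t 2.15 tcp [0.5799 0.2449 0.2308] d mm [ -2.9  -0.9 145.8] rot deg [ 0.1 -0.   0.2] F [ 0.7 -1.4 -0.6] q [ 0.29  0.23  1.6  -0.    1.31  1.65]
```

View pics/w1.png

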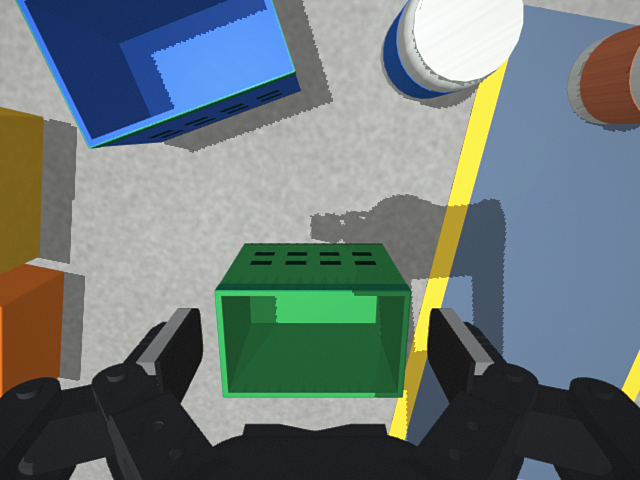

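View pics/s1.png

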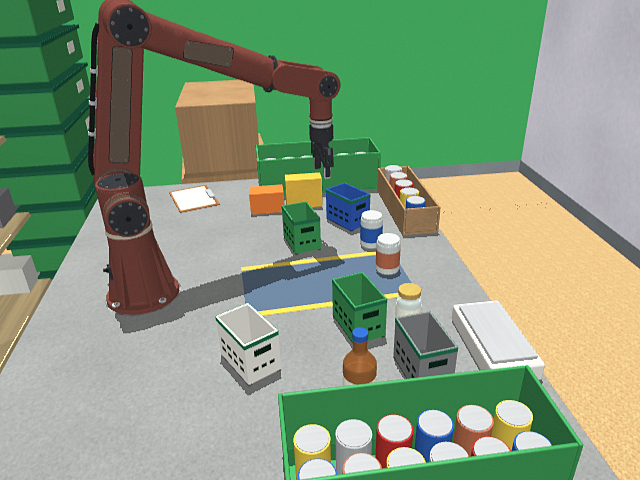

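The wrist view shows the left crate centred (rim columns 216–410) between the open fingers, and the tin and blue crate well clear. I'm descending behind its far wall.

```bash
python3 -m inch '[{"tx":0,"ty":0,"tz":0.035,"ax":0,"ay":0,"az":0},{"tx":0,"ty":0,"tz":0.07,"ax":0,"ay":0,"az":0},{"tx":0,"ty":0,"tz":0.105,"ax":0,"ay":0,"az":0},{"tx":0,"ty":0,"tz":0.14,"ax":0,"ay":0,"az":0},{"tx":0,"ty":0,"tz":0.145,"ax":0,"ay":0,"az":0},{"tx":-0.008,"ty":0,"tz":0.145,"ax":0,"ay":0,"az":0},{"tx":-0.016,"ty":0,"tz":0.145,"ax":0,"ay":0,"az":0},{"tx":-0.016,"ty":0,"tz":0.145,"ax":0,"ay":0,"az":0}]' ; python3 -c "
from h import *
delta([.577,.245,.085],12)
grab('wrist','w2.png')"
```

```text
time: 3.05
tcp_pos: [0.5622, 0.2447, 0.0887]
eef_rot: [0.994, 0.109, 0.001, -0.0]
wrist_force: [-0.4, -0.3, -0.4]
opening: 1.0
t 3.05 tcp [0.5622 0.2447 0.0887] d mm [14.5  2.9  3.8] rot deg [-0.  -0.2  0.6] F [-0.4 -0.3 -0.4] q [0.3  0.34 1.74 0.   1.05 1.65]
```

View pics/w2.png

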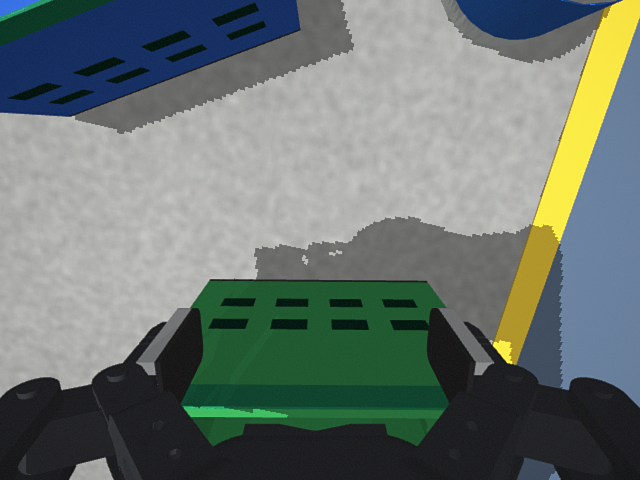

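The fingers now stand just behind the far wall, about 9 mm off. I'll push towards the robot.

```bash
python3 -m inch '[{"tx":-0.008,"ty":0,"tz":0,"ax":0,"ay":0,"az":0},{"tx":-0.016,"ty":0,"tz":0,"ax":0,"ay":0,"az":0},{"tx":-0.024,"ty":0,"tz":0,"ax":0,"ay":0,"az":0},{"tx":-0.032,"ty":0,"tz":0,"ax":0,"ay":0,"az":0},{"tx":-0.032,"ty":0,"tz":0,"ax":0,"ay":0,"az":0}]' ; python3 -c "
from h import *
delta([.577,.245,.085],12)
grab('wrist','w3.png');grab('side','s3.png')"
```

```text
time: 3.6
tcp_pos: [0.5308, 0.2374, 0.0874]
eef_rot: [0.994, 0.109, 0.001, -0.0]
wrist_force: [2.6, 0.7, 4.0]
opening: 1.0
t 3.6 tcp [0.5308 0.2374 0.0874] d mm [46.8  2.6  2.5] rot deg [-0.  -0.1  0.5] F [2.6 0.7 4. ] q [0.3  0.29 1.82 0.   1.03 1.65]
```

View pics/w3.png

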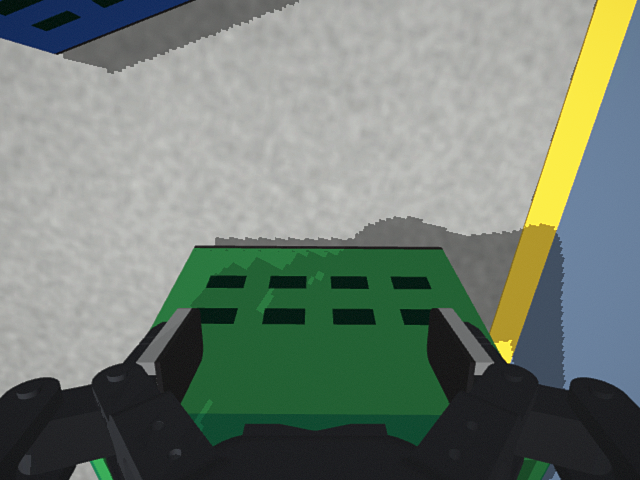

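View pics/s3.png

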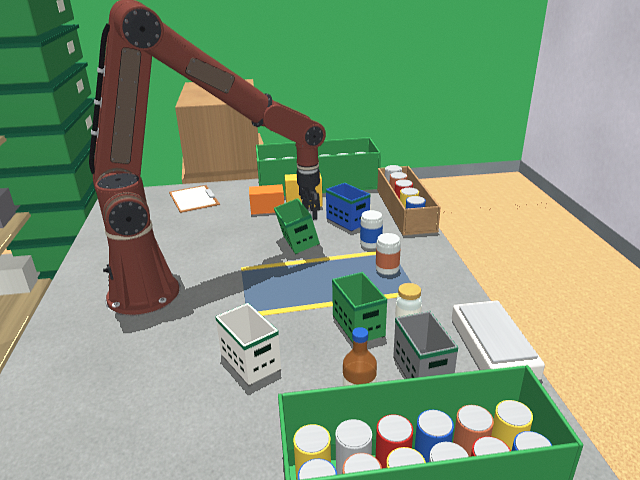

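The side view shows the crate at (297,225) tipping about its near edge as intended, with about 4 N of force. I'll keep pushing.

```bash
python3 -m inch '[{"tx":-0.008,"ty":0,"tz":0,"ax":0,"ay":0,"az":0},{"tx":-0.016,"ty":0,"tz":0,"ax":0,"ay":0,"az":0},{"tx":-0.024,"ty":0,"tz":0,"ax":0,"ay":0,"az":0},{"tx":-0.032,"ty":0,"tz":0,"ax":0,"ay":0,"az":0},{"tx":-0.040,"ty":0,"tz":0,"ax":0,"ay":0,"az":0},{"tx":-0.048,"ty":0,"tz":0,"ax":0,"ay":0,"az":0},{"tx":-0.048,"ty":0,"tz":0,"ax":0,"ay":0,"az":0},{"tx":-0.048,"ty":0,"tz":0,"ax":0,"ay":0,"az":0}]' ; python3 -c "
from h import *
delta([.577,.245,.085],12)
grab('wrist','w4.png');grab('side','s4.png')"
```

```text
time: 4.5
tcp_pos: [0.4909, 0.2291, 0.0928]
eef_rot: [0.994, 0.109, 0.008, -0.002]
wrist_force: [4.2, 1.5, 19.9]
opening: 0.998
t 4.5 tcp [0.4909 0.2291 0.0928] d mm [87.4  3.1  9.2] rot deg [-0.1 -0.9  0.5] F [ 4.2  1.5 19.9] q [0.31 0.2  1.92 0.   1.01 1.66]
```

View pics/w4.png

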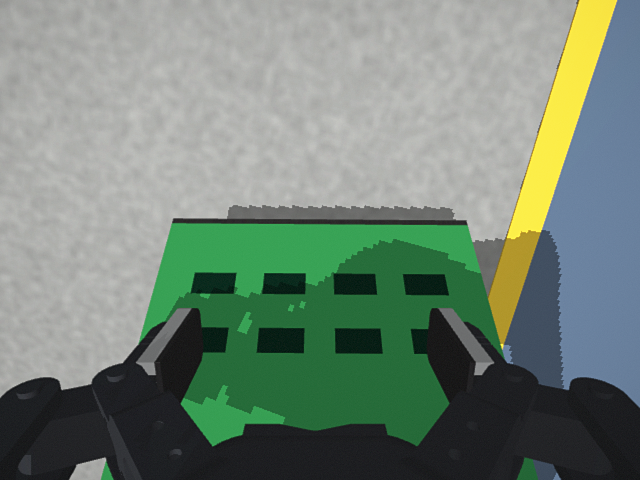

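View pics/s4.png

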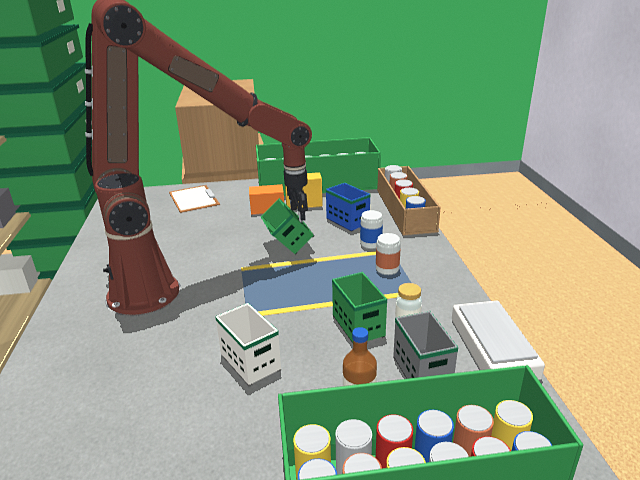

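The crate is tilted about 0.75 rad, and the fingertips press down on the wall at 20 N. I'll rise a little while pushing on.

```bash
python3 -m inch '[{"tx":-0.006,"ty":0,"tz":-0.005,"ax":0,"ay":0,"az":0},{"tx":-0.012,"ty":0,"tz":-0.01,"ax":0,"ay":0,"az":0},{"tx":-0.020,"ty":0,"tz":-0.015,"ax":0,"ay":0,"az":0},{"tx":-0.028,"ty":0,"tz":-0.02,"ax":0,"ay":0,"az":0},{"tx":-0.036,"ty":0,"tz":-0.022,"ax":0,"ay":0,"az":0},{"tx":-0.036,"ty":0,"tz":-0.022,"ax":0,"ay":0,"az":0}]' ; python3 -c "
from h import *
delta([.577,.245,.085],12)
grab('wrist','w5.png');grab('side','s5.png')"
```

```text
time: 5.2
tcp_pos: [0.4467, 0.2184, 0.1075]
eef_rot: [0.994, 0.109, -0.001, 0.0]
wrist_force: [-0.4, 0.6, 0.1]
opening: 1.0
t 5.2 tcp [0.4467 0.2184 0.1075] d mm [133.    2.3  22.2] rot deg [0.  0.2 0.5] F [-0.4  0.6  0.1] q [ 0.31  0.09  2.01 -0.    1.04  1.67]
```

View pics/w5.png

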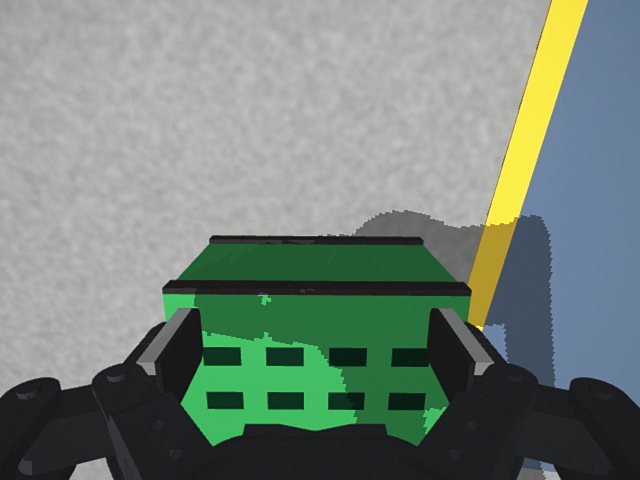

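View pics/s5.png

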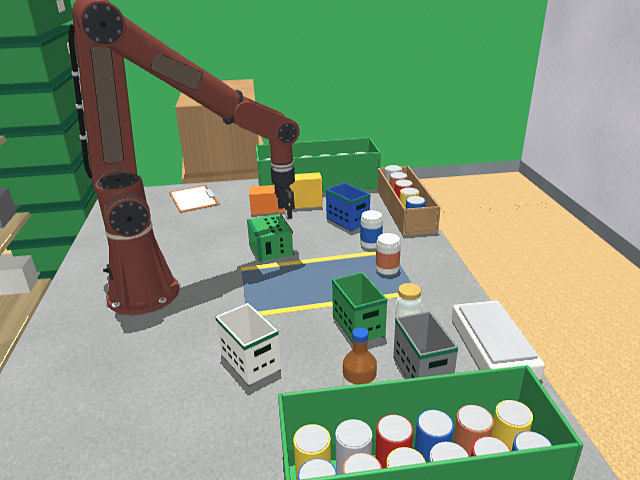

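Left crate now lies on its near side. Its underside (rows 243–283 in the wrist view) has no red, so the right crate is the stamped one. I'll lift off and head there.

```bash
python3 -m inch '[{"tx":0,"ty":0,"tz":-0.04,"ax":0,"ay":0,"az":0},{"tx":0.01,"ty":0,"tz":-0.08,"ax":0,"ay":0,"az":0},{"tx":0.02,"ty":0,"tz":-0.115,"ax":0,"ay":0,"az":0},{"tx":0.03,"ty":0.04,"tz":-0.125,"ax":0,"ay":0,"az":0},{"tx":0.05,"ty":0.08,"tz":-0.125,"ax":0,"ay":0,"az":0},{"tx":0.06,"ty":0.12,"tz":-0.125,"ax":0,"ay":0,"az":0},{"tx":0.07,"ty":0.16,"tz":-0.125,"ax":0,"ay":0,"az":0},{"tx":0.08,"ty":0.2,"tz":-0.125,"ax":0,"ay":0,"az":0},{"tx":0.09,"ty":0.24,"tz":-0.125,"ax":0,"ay":0,"az":0},{"tx":0.1,"ty":0.28,"tz":-0.125,"ax":0,"ay":0,"az":0}]' ; python3 -c "
from h import *
delta([.679,-.238,.23],14)"
```

```text
time: 6.3
tcp_pos: [0.6078, -0.0345, 0.2329]
eef_rot: [0.994, 0.109, -0.0, -0.0]
wrist_force: [0.4, 0.7, 0.3]
opening: 0.999
t 6.3 tcp [ 0.6078 -0.0345  0.2329] d mm [ 25.5 214.1   2.8] rot deg [-0.   0.  -1.5] F [0.4 0.7 0.3] q [-0.17  0.18  1.65  0.    1.31  1.18]
```

```bash
python3 -m inch '[{"tx":0.004,"ty":0.04,"tz":0,"ax":0,"ay":0,"az":-1.5},{"tx":0.008,"ty":0.08,"tz":0,"ax":0,"ay":0,"az":-1.5},{"tx":0.012,"ty":0.12,"tz":0,"ax":0,"ay":0,"az":-1.5},{"tx":0.016,"ty":0.16,"tz":0,"ax":0,"ay":0,"az":-1.5},{"tx":0.021,"ty":0.19,"tz":0,"ax":0,"ay":0,"az":-1.5},{"tx":0.025,"ty":0.207,"tz":0,"ax":0,"ay":0,"az":-1.5},{"tx":0.025,"ty":0.207,"tz":0,"ax":0,"ay":0,"az":-1.5}]' ; python3 -c "
from h import *
delta([.679,-.238,.085],14)
grab('wrist','w6.png')"
```

```text
time: 7.0
tcp_pos: [0.6767, -0.2323, 0.2323]
eef_rot: [0.993, 0.12, -0.0, 0.0]
wrist_force: [0.2, 0.3, 0.7]
opening: 1.005
t 7.0 tcp [ 0.6767 -0.2323  0.2323] d mm [  0.9   6.  147.3] rot deg [ 0.   0.  -0.2] F [0.2 0.3 0.7] q [-0.43  0.41  1.37 -0.    1.36  0.9 ]
```

View pics/w6.png

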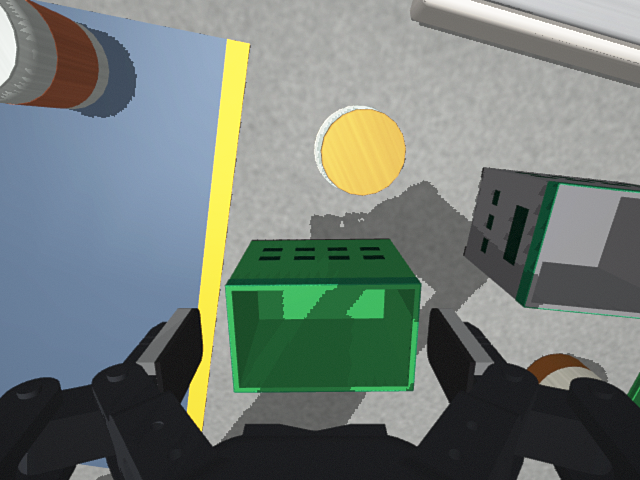

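The crate centre is at column 323, so I need about +6 mm ty. The jar (360,150) and grey crate (500,240) are clear. Descending, approaching and starting the push.

```bash
python3 -m inch '[{"tx":0,"ty":0.006,"tz":0.035,"ax":0,"ay":0,"az":0},{"tx":0,"ty":0.006,"tz":0.07,"ax":0,"ay":0,"az":0},{"tx":0,"ty":0.006,"tz":0.105,"ax":0,"ay":0,"az":0},{"tx":0,"ty":0.006,"tz":0.135,"ax":0,"ay":0,"az":0},{"tx":-0.008,"ty":0.006,"tz":0.145,"ax":0,"ay":0,"az":0},{"tx":-0.016,"ty":0.006,"tz":0.145,"ax":0,"ay":0,"az":0},{"tx":-0.024,"ty":0.006,"tz":0.145,"ax":0,"ay":0,"az":0},{"tx":-0.032,"ty":0.006,"tz":0.145,"ax":0,"ay":0,"az":0},{"tx":-0.04,"ty":0.006,"tz":0.145,"ax":0,"ay":0,"az":0},{"tx":-0.04,"ty":0.006,"tz":0.145,"ax":0,"ay":0,"az":0}]' ; python3 -c "
from h import *
delta([.679,-.238,.085],14)
grab('side','s7.png')"
```

```text
time: 8.05
tcp_pos: [0.6399, -0.2463, 0.0912]
eef_rot: [0.993, 0.122, 0.002, 0.002]
wrist_force: [3.5, -1.4, 2.7]
opening: 0.999
t 8.05 tcp [ 0.6399 -0.2463  0.0912] d mm [39.9  1.4  6.3] rot deg [ 0.2 -0.2 -0. ] F [ 3.5 -1.4  2.7] q [-0.47  0.48  1.56 -0.    1.11  0.86]
```

View pics/s7.png

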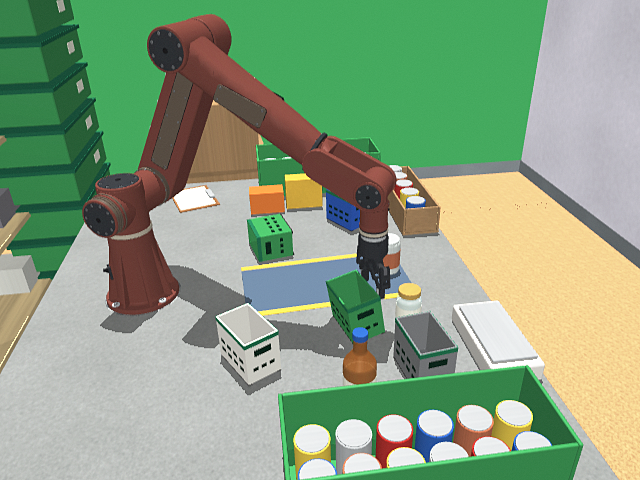

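```bash
python3 -m inch '[{"tx":-0.009,"ty":0,"tz":-0.002,"ax":0,"ay":0,"az":0},{"tx":-0.018,"ty":0,"tz":-0.004,"ax":0,"ay":0,"az":0},{"tx":-0.027,"ty":0,"tz":-0.006,"ax":0,"ay":0,"az":0},{"tx":-0.036,"ty":0,"tz":-0.009,"ax":0,"ay":0,"az":0},{"tx":-0.045,"ty":0,"tz":-0.012,"ax":0,"ay":0,"az":0},{"tx":-0.054,"ty":0,"tz":-0.016,"ax":0,"ay":0,"az":0},{"tx":-0.063,"ty":0,"tz":-0.02,"ax":0,"ay":0,"az":0},{"tx":-0.072,"ty":0,"tz":-0.022,"ax":0,"ay":0,"az":0},{"tx":-0.08,"ty":0,"tz":-0.022,"ax":0,"ay":0,"az":0},{"tx":-0.08,"ty":0,"tz":-0.022,"ax":0,"ay":0,"az":0}]' ; python3 -c "
from h import *
delta([.679,-.238,.085],14)
grab('side','s8.png');grab('wrist','w8.png')"
```

```text
time: 9.1
tcp_pos: [0.5597, -0.2642, 0.1096]
eef_rot: [0.993, 0.122, -0.001, -0.001]
wrist_force: [0.2, 0.3, 0.1]
opening: 1.006
t 9.1 tcp [ 0.5597 -0.2642  0.1096] d mm [122.1   3.4  24.4] rot deg [-0.1  0.1 -0. ] F [0.2 0.3 0.1] q [-0.55  0.33  1.71 -0.    1.1   0.77]
```

View pics/s8.png

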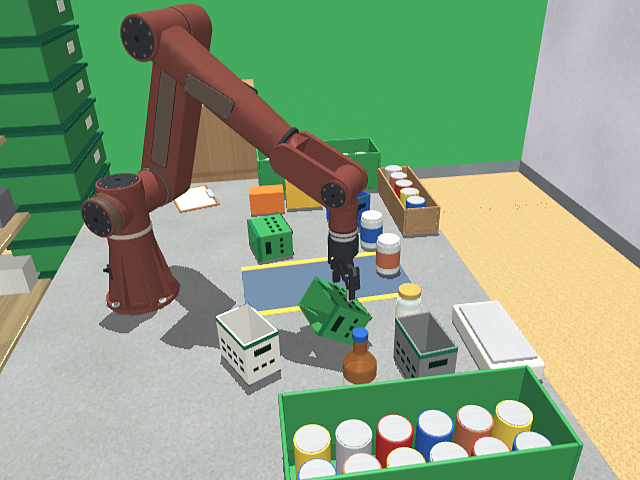

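View pics/w8.png

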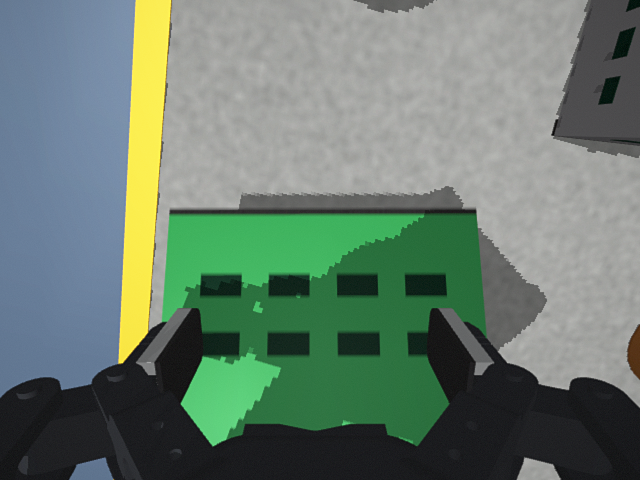

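The force is zero and the side view shows the crate mid-fall at (335,315). I'll let time pass and back the tool up and away (+x) to see the underside.

```bash
python3 -m inch '[{"tx":0,"ty":0,"tz":0,"ax":0,"ay":0,"az":0},{"tx":0,"ty":0,"tz":0,"ax":0,"ay":0,"az":0},{"tx":0,"ty":0,"tz":-0.02,"ax":0,"ay":0,"az":0},{"tx":0,"ty":0,"tz":-0.06,"ax":0,"ay":0,"az":0},{"tx":0.02,"ty":0,"tz":-0.1,"ax":0,"ay":0,"az":0},{"tx":0.04,"ty":0,"tz":-0.12,"ax":0,"ay":0,"az":0},{"tx":0.06,"ty":0,"tz":-0.12,"ax":0,"ay":0,"az":0},{"tx":0.06,"ty":0,"tz":-0.12,"ax":0,"ay":0,"az":0}]' ; python3 -c "
from h import *
delta([.679,-.238,.085],14)
grab('top','t9.png');grab('wrist','w9.png')"
```

```text
time: 10.0
tcp_pos: [0.6223, -0.2492, 0.2319]
eef_rot: [0.992, 0.123, 0.002, 0.001]
wrist_force: [-0.9, -0.2, -0.6]
opening: 1.003
t 10.0 tcp [ 0.6223 -0.2492  0.2319] d mm [ 57.3   2.7 147.1] rot deg [ 0.1 -0.2  0.1] F [-0.9 -0.2 -0.6] q [-0.49  0.31  1.5   0.    1.33  0.84]
```

View pics/t9.png

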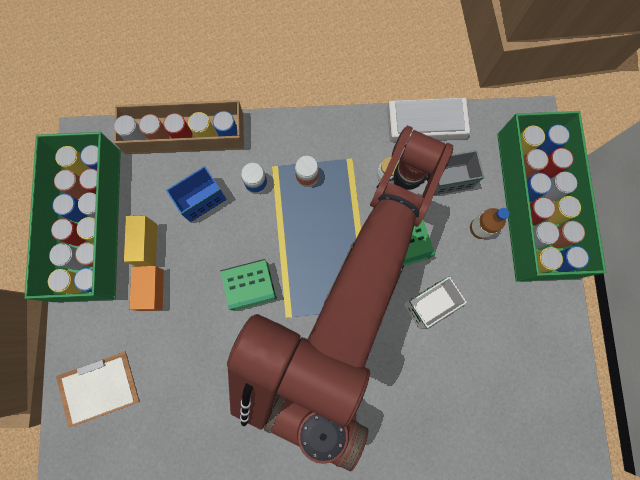

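View pics/w9.png

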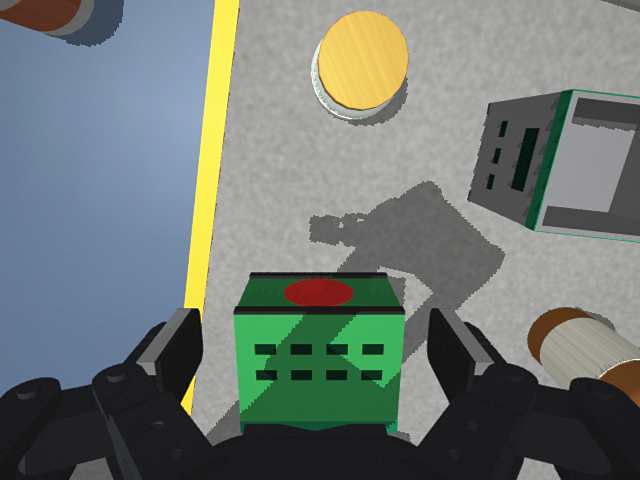

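The red stamp shows at (318,292) in the wrist view, on the right crate lying on its near side. Next: both crates' lying poses.

```bash
cat > meas.py <<'E'
from h import *
import sys
L0=np.array([547.5,-21.5]); th=np.radians(3.42); ux=np.array([np.cos(th),np.sin(th)]);uy=np.array([-ux[1],ux[0]])
for n in sys.argv[1:]:
    f=grab(n);c=cloud(f);hsv=cv2.cvtColor(f['frame'],cv2.COLOR_RGB2HSV)
    g=(hsv[...,0]>55)&(hsv[...,0]<85)&(hsv[...,1]>100)&(f['range_z']>0)&(c[...,2]>.075)&(c[...,2]<.112)&(abs(c[...,1])<.42)&(c[...,0]>.25)&(c[...,0]<.75)
    g=cv2.morphologyEx(g.astype(np.uint8),cv2.MORPH_CLOSE,np.ones((5,5)))
    k,l,s,ce=cv2.connectedComponentsWithStats(g)
    for i in range(1,k):
        if s[i,4]<150: continue
        p=c[(l==i)&(c[...,2]>.075)]
        r=cv2.minAreaRect((p[:,:2]*1000).astype(np.float32)); b=cv2.boxPoints(r)
        print(n,'px',ce[i].round(),'centre',np.round(r[0]),'size',np.round(r[1]),'ang',round(r[2],1),'z',np.median(p[:,2]).round(3))
        for q in b: print('   ',q.round(),'lane',((q-L0)@ux).round(),((q-L0)@uy).round())
E
python3 meas.py wrist top
```

```text
wrist px [546. 156.] centre [ 718. -319.] size [163.  83.] ang 80.8 z 0.11
    [ 664. -392.] lane 94.0 -377.0
    [ 746. -406.] lane 175.0 -395.0
    [ 772. -245.] lane 210.0 -236.0
    [ 690. -232.] lane 129.0 -218.0
wrist px [526. 156.] centre [ 689. -313.] size [ 44. 157.] ang 15.0 z 0.085
    [ 647. -243.] lane 86.0 -227.0
    [ 688. -395.] lane 118.0 -381.0
    [ 730. -384.] lane 161.0 -372.0
    [ 690. -232.] lane 129.0 -218.0
wrist px [319. 368.] centre [ 564. -267.] size [260. 141.] ang 13.9 z 0.089
    [ 421. -230.] lane -138.0 -201.0
    [ 455. -367.] lane -113.0 -339.0
    [ 708. -304.] lane 143.0 -292.0
    [ 674. -167.] lane 117.0 -153.0
top px [419. 245.] centre [ 363. -199.] size [ 99. 478.] ang 44.5 z 0.089
    [160. -63.] lane -389.0 -18.0
    [ 495. -404.] lane -75.0 -378.0
    [ 566. -334.] lane -1.0 -313.0
    [231.   6.] lane -315.0 47.0
top px [247. 284.] centre [321. 161.] size [318. 167.] ang 31.9 z 0.089
    [142. 148.] lane -394.0 194.0
    [231.   6.] lane -315.0 47.0
    [500. 174.] lane -35.0 198.0
    [412. 316.] lane -115.0 345.0
```

Crate A's rim corners are (421,-230) and (455,-367), yaw 13.9°, which puts its midpoint about 259 mm right of the lane line. I'll go round to its outer (right) end with the jaws spanning its depth.

```bash
python3 -c "
from h import *
delta([.524,-.397,.23],103.9)"; python3 -m inch '[{"tx":-0.013,"ty":0.01,"tz":0,"ax":0,"ay":0,"az":-8.5},{"tx":-0.026,"ty":0.02,"tz":0,"ax":0,"ay":0,"az":-17},{"tx":-0.039,"ty":0.03,"tz":0,"ax":0,"ay":0,"az":-25.5},{"tx":-0.052,"ty":0.04,"tz":0,"ax":0,"ay":0,"az":-34},{"tx":-0.065,"ty":0.05,"tz":0,"ax":0,"ay":0,"az":-42.5},{"tx":-0.078,"ty":0.06,"tz":0,"ax":0,"ay":0,"az":-51},{"tx":-0.091,"ty":0.07,"tz":0,"ax":0,"ay":0,"az":-59.5},{"tx":-0.104,"ty":0.08,"tz":0,"ax":0,"ay":0,"az":-68},{"tx":-0.117,"ty":0.09,"tz":0,"ax":0,"ay":0,"az":-76.5},{"tx":-0.13,"ty":0.11,"tz":0,"ax":0,"ay":0,"az":-85}]'; python3 -c "
from h import *
delta([.524,-.397,.23],103.9)"
```

```text
t 10.2 tcp [ 0.6184 -0.2495  0.2289] d mm [-127.3  120.3   -1. ] rot deg [ -0.2   0.  -89.9] F [-0.2 -1.2 -0.9] q [-0.49  0.31  1.51 -0.    1.33  0.84]
time: 11.2
tcp_pos: [0.5183, -0.3874, 0.2293]
eef_rot: [0.647, 0.763, 0.0, -0.001]
wrist_force: [0.0, -0.6, -0.2]
opening: 0.999
t 11.2 tcp [ 0.5183 -0.3874  0.2293] d mm [-10.4   4.   -0.7] rot deg [-0.1 -0.1 -4.5] F [ 0.  -0.6 -0.2] q [-0.75  0.27  1.56  0.    1.32 -0.91]
```

```bash
python3 -m inch '[{"tx":-0.01,"ty":0.004,"tz":0,"ax":0,"ay":0,"az":-4.5},{"tx":-0.01,"ty":0.004,"tz":0.04,"ax":0,"ay":0,"az":-4.5},{"tx":-0.01,"ty":0.004,"tz":0.08,"ax":0,"ay":0,"az":-4.5},{"tx":-0.01,"ty":0.004,"tz":0.11,"ax":0,"ay":0,"az":-4.5},{"tx":-0.01,"ty":0.004,"tz":0.11,"ax":0,"ay":0,"az":-4.5}]'; python3 -c "
from h import *
delta([.524,-.397,.03],103.9)
grab('wrist','w10.png')"
```

```text
time: 11.7
tcp_pos: [0.5207, -0.3936, 0.113]
eef_rot: [0.619, 0.785, 0.001, -0.007]
wrist_force: [-0.6, 0.5, -0.7]
opening: 1.002
t 11.7 tcp [ 0.5207 -0.3936  0.113 ] d mm [-5.   3.1 83. ] rot deg [-0.5 -0.7 -0.4] F [-0.6  0.5 -0.7] q [-0.75  0.4   1.62 -0.    1.14 -0.99]
```

View pics/w10.png

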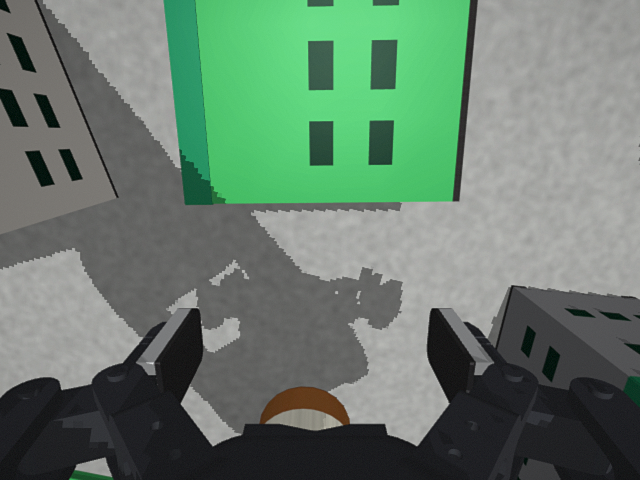

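The crate's end wall (row 203, columns 183–460) is square to the jaws and centred. I'm lowering and approaching.

```bash
python3 -m inch '[{"tx":0,"ty":0.002,"tz":0.03,"ax":0,"ay":0,"az":0},{"tx":0,"ty":0.002,"tz":0.06,"ax":0,"ay":0,"az":0},{"tx":0,"ty":0.002,"tz":0.08,"ax":0,"ay":0,"az":0},{"tx":0.01,"ty":0.002,"tz":0.08,"ax":0,"ay":0,"az":0},{"tx":0.02,"ty":0.002,"tz":0.08,"ax":0,"ay":0,"az":0},{"tx":0.03,"ty":0.002,"tz":0.08,"ax":0,"ay":0,"az":0},{"tx":0.04,"ty":0.002,"tz":0.08,"ax":0,"ay":0,"az":0},{"tx":0.05,"ty":0.002,"tz":0.08,"ax":0,"ay":0,"az":0},{"tx":0.06,"ty":0.002,"tz":0.08,"ax":0,"ay":0,"az":0},{"tx":0.07,"ty":0.002,"tz":0.08,"ax":0,"ay":0,"az":0}]'; python3 -c "
from h import *
delta([.45,-.1,.03],103.9)
grab('wrist','w11.png');grab('side','s11.png')"
```

```text
time: 12.75
tcp_pos: [0.5122, -0.3291, 0.0419]
eef_rot: [0.619, 0.785, -0.0, 0.002]
wrist_force: [1.2, -2.8, 3.3]
opening: 0.999
t 12.75 tcp [ 0.5122 -0.3291  0.0419] d mm [237.3  -7.   11.1] rot deg [ 0.1  0.2 -0.4] F [ 1.2 -2.8  3.3] q [-0.69  0.4   1.77 -0.    0.97 -0.92]
```

View pics/w11.png

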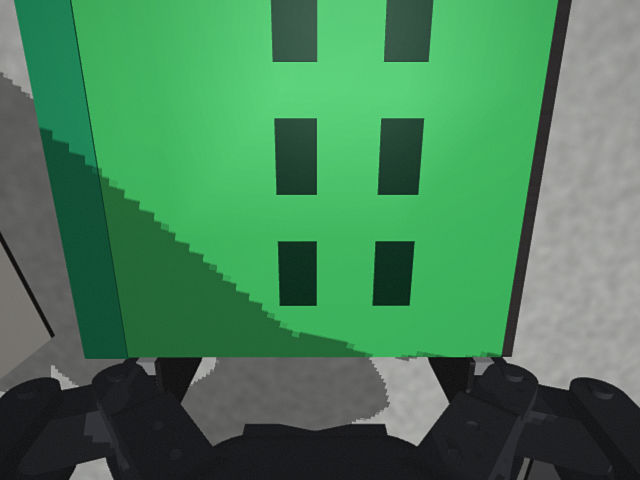

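View pics/s11.png

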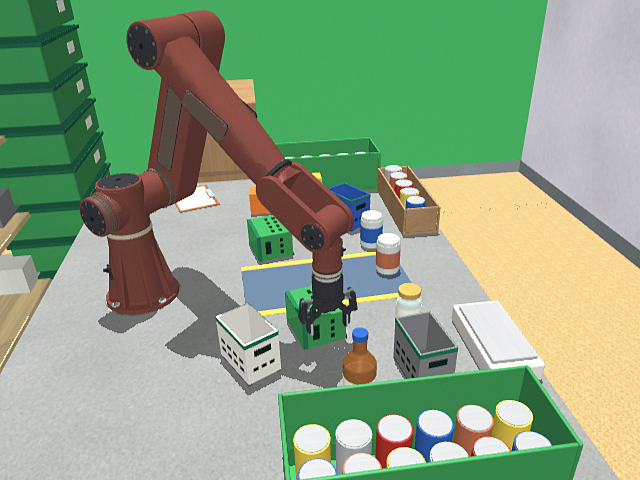

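The fingers are in contact at the end wall (row 357) and the crate is sliding squarely, with about 4 N. Pushing on.

```bash
python3 -m inch '[{"tx":0.013,"ty":0,"tz":0.004,"ax":0,"ay":0,"az":0},{"tx":0.026,"ty":0,"tz":0.006,"ax":0,"ay":0,"az":0},{"tx":0.039,"ty":0,"tz":0.006,"ax":0,"ay":0,"az":0},{"tx":0.052,"ty":0,"tz":0.006,"ax":0,"ay":0,"az":0},{"tx":0.065,"ty":0,"tz":0.006,"ax":0,"ay":0,"az":0},{"tx":0.078,"ty":0,"tz":0.006,"ax":0,"ay":0,"az":0},{"tx":0.091,"ty":0,"tz":0.006,"ax":0,"ay":0,"az":0},{"tx":0.104,"ty":0,"tz":0.006,"ax":0,"ay":0,"az":0},{"tx":0.117,"ty":0,"tz":0.006,"ax":0,"ay":0,"az":0},{"tx":0.13,"ty":0,"tz":0.006,"ax":0,"ay":0,"az":0}]'; python3 -c "
from h import *
delta([.45,-.1,.03],103.9)
grab('wrist','w12.png');grab('side','s12.png')"
```

```text
time: 13.85
tcp_pos: [0.4844, -0.2055, 0.0378]
eef_rot: [0.619, 0.786, -0.001, 0.005]
wrist_force: [1.6, -7.7, 11.9]
opening: 1.002
t 13.85 tcp [ 0.4844 -0.2055  0.0378] d mm [110.7  -8.7   6.8] rot deg [ 0.3  0.5 -0.3] F [ 1.6 -7.7 11.9] q [-0.53  0.26  1.97 -0.    0.9  -0.77]
```

View pics/w12.png

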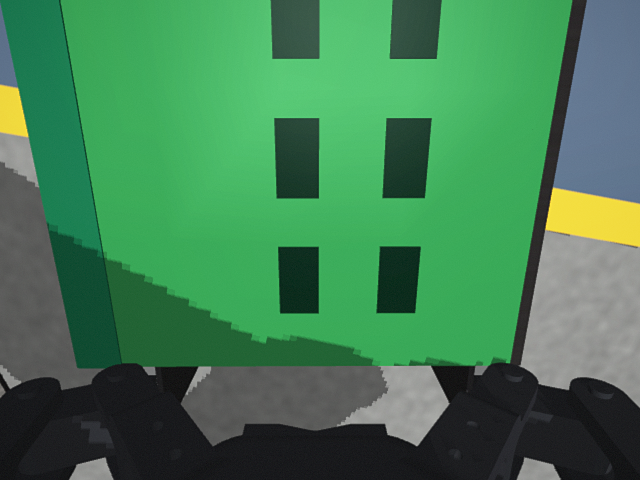

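View pics/s12.png

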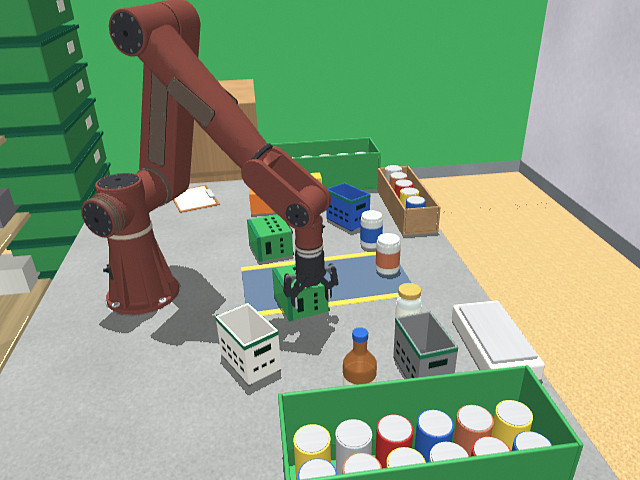

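```bash
python3 -m inch '[{"tx":0.012,"ty":0,"tz":-0.004,"ax":0,"ay":0,"az":0},{"tx":0.024,"ty":0,"tz":-0.004,"ax":0,"ay":0,"az":0},{"tx":0.036,"ty":0,"tz":-0.004,"ax":0,"ay":0,"az":0},{"tx":0.048,"ty":0,"tz":-0.004,"ax":0,"ay":0,"az":0},{"tx":0.06,"ty":0,"tz":-0.004,"ax":0,"ay":0,"az":0},{"tx":0.072,"ty":0,"tz":-0.004,"ax":0,"ay":0,"az":0},{"tx":0.084,"ty":0,"tz":-0.004,"ax":0,"ay":0,"az":0},{"tx":0.092,"ty":0,"tz":-0.004,"ax":0,"ay":0,"az":0},{"tx":0.092,"ty":0,"tz":-0.004,"ax":0,"ay":0,"az":0}]'; python3 -c "
from h import *
delta([.459,-.105,.03],103.9)
grab('wrist','w13.png');grab('side','s13.png')"
```

```text
time: 14.85
tcp_pos: [0.4581, -0.1107, 0.0378]
eef_rot: [0.619, 0.786, 0.0, -0.002]
wrist_force: [-0.6, 0.9, 4.1]
opening: 1.0
t 14.85 tcp [ 0.4581 -0.1107  0.0378] d mm [5.3 2.2 7.8] rot deg [-0.1 -0.2 -0.3] F [-0.6  0.9  4.1] q [-0.39  0.16  2.09  0.    0.89 -0.62]
```

View pics/w13.png

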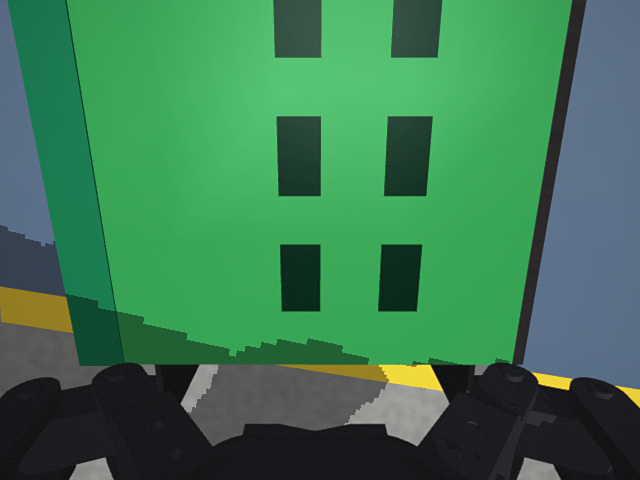

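View pics/s13.png

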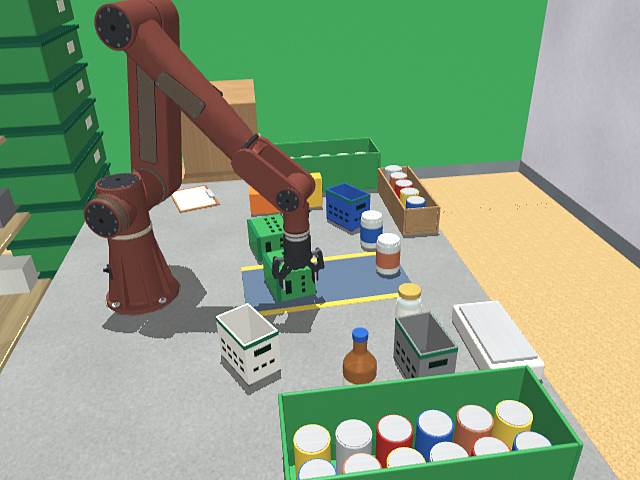

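The crate is now between the tapes in the wrist view. I'll back off, lift clear, move right and measure from above.

```bash
python3 -m inch '[{"tx":-0.015,"ty":0,"tz":0,"ax":0,"ay":0,"az":0},{"tx":-0.03,"ty":0,"tz":0,"ax":0,"ay":0,"az":0},{"tx":-0.05,"ty":0,"tz":0,"ax":0,"ay":0,"az":0},{"tx":-0.06,"ty":0,"tz":-0.04,"ax":0,"ay":0,"az":0},{"tx":-0.06,"ty":0,"tz":-0.09,"ax":0,"ay":0,"az":0},{"tx":-0.07,"ty":0,"tz":-0.14,"ax":0,"ay":0,"az":0},{"tx":-0.1,"ty":0,"tz":-0.19,"ax":0,"ay":0,"az":0},{"tx":-0.14,"ty":0,"tz":-0.19,"ax":0,"ay":0,"az":0},{"tx":-0.18,"ty":0,"tz":-0.19,"ax":0,"ay":0,"az":0},{"tx":-0.22,"ty":0,"tz":-0.19,"ax":0,"ay":0,"az":0}]';python3 -m inch '[{"tx":-0.04,"ty":0,"tz":0,"ax":0,"ay":0,"az":0},{"tx":-0.08,"ty":0,"tz":0,"ax":0,"ay":0,"az":0},{"tx":-0.12,"ty":0,"tz":0,"ax":0,"ay":0,"az":0},{"tx":-0.15,"ty":0,"tz":0,"ax":0,"ay":0,"az":0},{"tx":-0.15,"ty":0,"tz":0,"ax":0,"ay":0,"az":0}]'
sed -i 's/g=cv2.morph/M=g;g=cv2.morph/; s/p=c\[(l==i)&(c\[...,2\]>.075)\]/p=c[(l==i)\&M]/' meas.py
python3 meas.py top
python3 -c "
from h import *
f=grab('top','t14.png')"
```

```text
time: 15.95
tcp_pos: [0.5109, -0.3305, 0.2293]
eef_rot: [0.62, 0.785, -0.0, 0.001]
wrist_force: [0.5, 0.4, -0.2]
opening: 1.001
time: 16.45
tcp_pos: [0.5444, -0.4784, 0.2267]
eef_rot: [0.621, 0.784, -0.001, 0.0]
wrist_force: [-0.2, 0.0, -0.1]
opening: 0.996
top px [326. 265.] centre [435. -33.] size [118. 141.] ang 13.5 z 0.089
    [361.  22.] lane -184.0 54.0
    [ 394. -115.] lane -159.0 -84.0
    [509. -87.] lane -43.0 -64.0
    [476.  49.] lane -67.0 75.0
top px [247. 284.] centre [390. 205.] size [117. 139.] ang 12.2 z 0.089
    [318. 261.] lane -212.0 295.0
    [348. 124.] lane -191.0 157.0
    [462. 149.] lane -75.0 175.0
    [433. 285.] lane -96.0 313.0
```

View pics/t14.png

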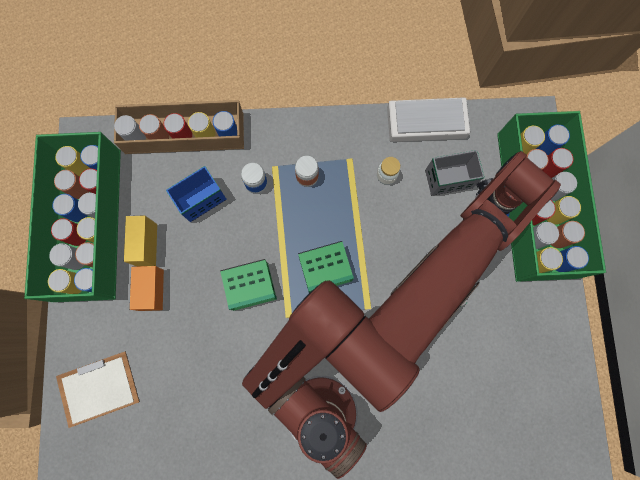

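Measured from the top view: crate A's rim and foot middles are at lane y ≈ -15 and +5 mm (limit ±55). Crate B's are at +226 and +244 mm (must exceed 150). The gripper is close to the bottle, so I'll rise and check the groceries.

```bash
python3 -m inch '[{"tx":0,"ty":0,"tz":-0.04,"ax":0,"ay":0,"az":0},{"tx":0.02,"ty":0,"tz":-0.08,"ax":0,"ay":0,"az":0},{"tx":0.04,"ty":0,"tz":-0.1,"ax":0,"ay":0,"az":0},{"tx":0.06,"ty":0,"tz":-0.1,"ax":0,"ay":0,"az":0},{"tx":0.06,"ty":0,"tz":-0.1,"ax":0,"ay":0,"az":0}]'
python3 -c "
from h import *
f=grab('side','s15.png')"; python3 meas.py top
```

```text
time: 17.05
tcp_pos: [0.5319, -0.4117, 0.3305]
eef_rot: [0.618, 0.786, 0.0, 0.001]
wrist_force: [0.2, -0.6, 0.1]
opening: 0.997
top px [325. 266.] centre [435. -32.] size [118. 141.] ang 13.6 z 0.089
    [361.  22.] lane -184.0 54.0
    [ 394. -115.] lane -159.0 -84.0
    [509. -87.] lane -42.0 -63.0
    [476.  50.] lane -67.0 75.0
top px [247. 284.] centre [390. 205.] size [118. 140.] ang 12.6 z 0.089
    [317. 260.] lane -213.0 295.0
    [348. 123.] lane -191.0 157.0
    [463. 149.] lane -74.0 175.0
    [432. 286.] lane -97.0 314.0
```

View pics/s15.png

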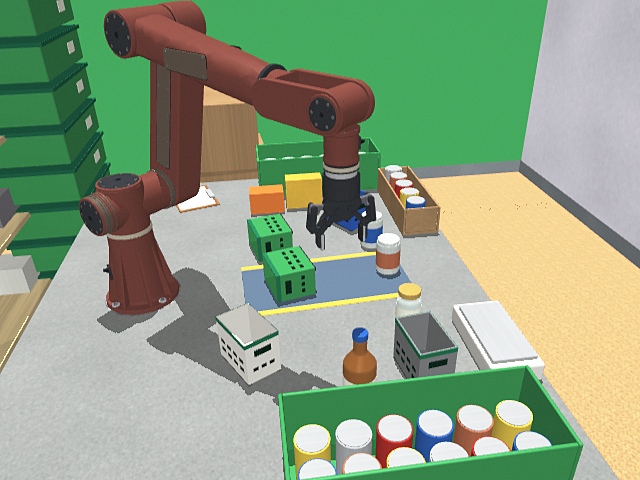

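The groceries are standing in their original places, with the bottle at (360,360) and the jar at (408,300). Both crates lie flat and the arm is free, so I'm handing in.

```bash
python3 -c "
from bench import job
print(job.job_done())"
```

```text
the job is handed in; nothing more can be done
None
```

I tipped both crates onto their near sides and pushed the stamped one into the dispatch lane. The job is handed in; no verdict was reported.

- **Method:** I pushed each crate over towards the robot with the open fingertips on the outside of its far wall, rather than pulling at the inside of the near wall. The wrist camera showed the red stamp on the right crate. I pushed that one sideways at its outer end wall, still lying flat.
- **Stamped crate:** in the last top view its rim and foot middles are about -15 and +6 mm from the lane's centre line (limit ±55). They are roughly 170 and 55 mm towards the robot from the lane's centre (limit 250). It lies about 10° askew to the lane.
- **Other crate:** its middles are about +226 and +244 mm from the line (must be over 150).
- **Rest and contact:** both crates show flat tops at 89 mm and did not move between the last two measurements. The arm was clear, with wrist force near zero.
- **Groceries:** they look undisturbed in the last side view. I checked this by eye and did not measure it.
- **Forces:** the highest reading between moves was about 20 N, on the first tip. It is read only at the end of each move, so brief peaks could have been higher.
- **Time:** about 17 s of the 64 s were used.
- **Disagreement:** the first top view gave object tops about 8 mm too high (crate rims at 128 mm instead of 120). It did not affect the result.

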